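# Clear the stapler out of the desk-top drawer cabinet

## Robot

A 6-joint arm with a two-finger parallel gripper is mounted at the origin on the work surface. World frame = base frame: x ahead of the robot, y to its left, z up, the work surface at z = 0. Lengths are in m, angles in rad, forces in N, time in s.
With the tool pointing down it reaches from about 0.25 to 0.775 m from the base axis. Payload 4 kg.
Tool frame: the origin (TCP) lies between the finger pads; the fingertips stand 25 mm ahead of it and the grasp point (between the pads) lies 6 mm ahead of it; z points along the fingers, y is the line along which they close (so a half turn about z gives the same grasp; the last joint's range is limited). The gripper opens to 94 mm and grips with 3 to 60 N. Pads are 16 mm wide; open, the fingers measure 119 mm over their backs; the gripper's body (75 mm by 177 mm) begins 78 mm behind the grasp point.
Start: joints at [1.066, 0.087, 1.371, -0, 1.684, -0.103], TCP at [0.215, 0.506, 0.231] pointing down, gripper open.
Joint ranges: [-3.1, 3.1], [-0.76, 2.03], [0.27, 2.55], [-1.08, 4.22], [0.17, 2.65], [-2.57, 2.57]. Speed limits (rad/s): [2.79, 2.79, 3.14, 3.14, 3.14, 3.14].

## Interface

Orientations are given as a unit quaternion [x, y, z, w].
In Python, from bench import ctrl, vision, ticket gives the robot as it stands. The module is installed in compiled form; this text tells all that it offers.
- The arm moves only by the tool drive_tool, never from a script. Its argument "deltas" is a list of rows, each an object with "claw": the finger opening in m, from 0 to 0.094; "offset": the shift along the tool's x, y, z in m, a list of three; "roll": the turn about the tool's z in rad. A call has exactly 5 rows; each row shifts and turns the commanded pose from where the row before left it, along the tool's axes as they then stand; what a row does not reach is not made up. A row lasts 1/8 s, in which the tool goes at most 62.5 mm and 10.7 degrees, less where a joint would pass 70% of its speed; a pose out of reach is approached as far as the arm can. A call is refused whole if a number of a shift passes 0.0625 or a number of a turn 0.188, either way. A call with a gripper value outside its range is refused whole. The fingers move at their own pace and stop on an object; "force" is the grip in N (left out, the last holds). Time passes only in rows, so rows that do not move let the fingers close, or fill a call up. It gives the time, the measured TCP pose, the force, the opening and the grip force at its end, in the units of the state.
- ctrl.get_state(): the state, without advancing time (a new reading comes with each control period).
- vision.snapshot(name): name is "scene" or "side" or "wrist"; returns a dict with "color" (400x640x3 uint8, blue, green, red), "vertical_fov" (degrees; the focal length in pixels is half the picture's height over the tangent of half this angle, whatever the lens; pixels are square), "cx", "cy" (the principal point, pixels), "dist" ([k1, k2, p1, p2, k3] as OpenCV has them; the pictures are not rectified), "T" (4x4, takes a point from camera to world coordinates). Camera axes: x right, y up, looking along -z (the intrinsics and any distortion apply to the point x, -y, -z); pixel columns grow to the right and rows downward; lengths in m; the calibration is good to about 2 mm. A picture is of the moment at which its call begins. There is no depth.
- ticket.finish_job(): hands the job in; it is judged then, once.
The state is a dict: "t": time; "joints": joint angles; "dq": joint speeds; "tau": joint torques, N m; "ee_pos": TCP position; "eef_rot": TCP orientation; "force": force on the tool from outside, world axes, zero at the start; "ft_torque": the same for the moment, N m; "width": finger opening in m; "finger_force": force on a finger pad.
Only numpy, scipy, OpenCV 4.12 (cv2) and the standard library are available. Lean on these libraries where they do the work, as an engineer would, in place of code of your own. Each camera call takes 0.05 s, during which the arm holds its last target. There are 200 camera calls.

## Task

We are clearing this office. Pull the top drawer of the grey steel desk cabinet right out to its stop, take out the stapler and set it down, not drop it, standing on its base on the floor of the cardboard box lid next to the hole punch. Leave the drawer standing fully out, as I still have to go through the rest of it, and leave everything else as it is.

Things in the scene. Friction and masses are not known exactly. Their poses are not given: they have to be found in the camera images.
- desk_cabinet: Fixed grey steel cabinet with two drawers, one above the other: 290 wide, 300 deep, 205 high, flat folders on the back half of its top (to 239 high). It stands left or right on the desk, the box lid on the other side. Origin on the desk, 120 mm in front of the middle of its face; x points from the face straight to the cabinet's back (drawers pull out along -x), z up.
- top_drawer (a joint): How far the top drawer is pulled out, in m: 0 shut, 0.180 at its stop (it stays where it is left). It starts shut or up to 15 mm out. Sliding it takes about 3 to 5 N; the drawer weighs 1.2 kg.
- top_handle (a point): Middle of the top drawer's bow handle: a level steel bar 10 mm thick, straight for 100 mm across the drawer, 40 mm in front of the drawer's face (35 mm free behind the bar), 169 mm above the desk and 36 mm below the cabinet's top. Moves with the drawer; axes as the cabinet's.
- drawer_floor (a point): Middle of the floor of the stapler's compartment in the top drawer, 127 mm above the desk; moves with the drawer, axes as the cabinet's. The compartment, 256 wide (y) by 139 (x), lies between the drawer's front (66 high, face at x = -85 mm) and a cross divider 36 high, sides 55 high; all of it is out of the cabinet at the stop. Behind it a trough with pens.
- low_drawer (a joint): How far the lower drawer of the cabinet is out, in m (0 shut). To be left shut.
- stapler: Office stapler, black cover over a steel magazine, 148 long, 36 wide, 56 high, 0.18 to 0.35 kg. It stands on its base in the front of the top drawer, across the drawer within 0.3 rad, unseen while that is shut. Origin at the centre of its underside; x along its length, z up. Base plate 36 wide, 8 high; the cover, to be gripped, is 28 wide and about 31 to 53 mm above the origin.
- lid: Fixed brown cardboard lid of a copy-paper carton, lying open side up on the desk: 310 (x) by 225 (y) outside, 55 high, walls and floor 5 mm thick. Origin at the centre of its underside; x along its long side, within 0.3 rad of the robot's x. The hole punch stands in its +x end; its floor from x = -150 to about +20 mm is free.
- punch: Two-hole paper punch, black base and steel lever plate, 118 wide, 106 along x, 65 high, 0.45 kg, loose in the far end of the lid. Origin at the centre of its underside.
- staples: Small plain cardboard box of staples, 62 x 36 x 22 mm, 60 g, loose at the +y side of the stapler's compartment in the top drawer; stays in the drawer. Origin at the centre of its underside.
- calculator: Grey desk calculator, 150 x 82 x 16 mm, lying on the right of the desk. Origin at the centre of its underside.
- mug: White mug, 82 across, 95 high, on the left of the desk. Origin at the centre of its underside.
- tape_dispenser: Black tape dispenser with a white roll, 150 x 58 mm, 99 high, on the right of the desk. Origin at the centre of its underside.
- pen_pot: Dark metal pot with pencils, 80 across, 100 high (pencils to 155), on the right of the desk. Origin at the centre of its underside.
- mouse: Black cordless computer mouse, 108 x 60 x 33 mm, on the left of the desk. Origin at the centre of its underside.

How it is judged:
By the outcome, as a careful person would: the job done as asked, in the order asked, and still so for the second after the job is handed in, with the robot touching nothing.
It also fails if it takes over 54 s, if anything falls off the work surface, if the arm or the gripper's body presses on something with over 40 N, if the wrist force passes 120 N, or if a joint passes its speed limit or range.

## Working session

There is one attempt and no reset: what is moved stays moved. The work goes in short steps, Python scripts to look and compute and a tool call to move; the robot and the scene stay as the last step left them, time stands still between calls to the robot, and variables do not carry over. Pictures are saved under pics/ and viewed, at most 10 in all, crops included, and the job is handed in when it is done.

Besides the shell and the picture viewer there is one more tool, called after ">>>" as name(argument=value, ...), one argument or row to a line, values as JSON. drive_tool: Moves the arm, as the interface text tells. Its arguments: {"type":"object","properties":{"deltas":{"type":"array","items":{"type":"object","properties":{"claw":{"type":"number"},"offset":{"type":"array","items":{"type":"number"}},"roll":{"type":"number"}}}},"force":{"type":"number"}},"required":["deltas"]}

```bash
mkdir -p pics
cat > h.py <<'E'
import numpy as np, cv2, pickle
from scipy.spatial.transform import Rotation as R
from bench import ctrl, vision, ticket
def snap(n,f):
    s=vision.snapshot(n); cv2.imwrite(f'pics/{f}.png',s['color']); pickle.dump(s,open(f'pics/{f}.pkl','wb')); return s
def load(f): return pickle.load(open(f'pics/{f}.pkl','rb'))
def K(s):
    f=200/np.tan(np.radians(s['vertical_fov'])/2); return np.array([[f,0,s['cx']],[0,f,s['cy']],[0,0,1.]])
def ray(s,uv):
    p=cv2.undistortPoints(np.array(uv,float).reshape(-1,1,2),K(s),np.array(s['dist'],float)).reshape(-1,2)
    d=np.c_[p[:,0],-p[:,1],-np.ones(len(p))]; T=np.array(s['T']); return T[:3,3],d@T[:3,:3].T
def atz(s,uv,z):
    o,d=ray(s,uv); return o+d*((z-o[2])/d[:,2])[:,None]
def proj(s,P):
    T=np.array(s['T']); q=(np.array(P,float).reshape(-1,3)-T[:3,3])@T[:3,:3]; q=q*[1,-1,-1]
    return cv2.projectPoints(q,np.zeros(3),np.zeros(3),K(s),np.array(s['dist'],float))[0].reshape(-1,2)
def st():
    s=ctrl.get_state(); m=R.from_quat(s['eef_rot']).as_matrix(); print('t',round(s['t'],2),'p',np.round(s['ee_pos'],4),'R',np.round(m,3).tolist(),'w',s['width'],'F',np.round(s['force'],1),'q',np.round(s['joints'],2)); return s,m
def tool(target,s,m): return np.round(m.T@(np.array(target)-s['ee_pos']),4)
E
python3 - <<'E'
from h import *
a=snap('scene','sc0'); b=snap('side','si0')
st()
for s in(a,b): print(np.round(s['T'],3).tolist(),s['vertical_fov'],s['dist'])
E
```

```text
t 0.1 p [0.2149 0.5058 0.2294] R [[-0.92, 0.391, -0.001], [0.391, 0.92, -0.002], [0.0, -0.002, -1.0]] w 0.09373345318821491 F [-0.1 -0.7 -0.1] q [ 1.07  0.09  1.37 -0.    1.68 -0.1 ]
[[-0.254, -0.729, 0.636, 1.489], [0.967, -0.189, 0.17, 0.241], [-0.003, 0.658, 0.753, 1.244], [0.0, 0.0, 0.0, 1.0]] 43.6546655601582 [-0.10476194  0.          0.          0.          0.        ]
[[0.715, 0.465, -0.522, -0.402], [-0.699, 0.452, -0.554, -1.006], [-0.022, 0.761, 0.649, 1.313], [0.0, 0.0, 0.0, 1.0]] 42.16728438350369 [-0.11645183  0.          0.          0.          0.        ]
```

View pics/sc0.png

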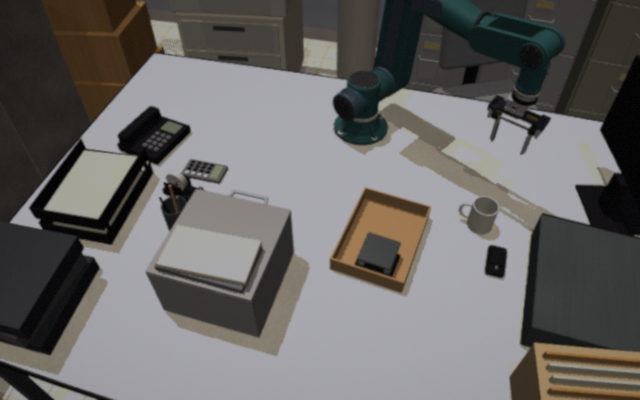

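View pics/si0.png

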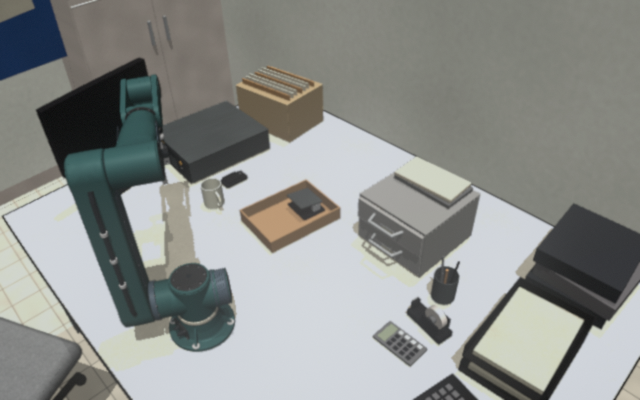

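The scene view shows the cabinet (front-top edge about (200,192) to (292,210), handle about (250,195)) and the lid at about (380,238). The side view shows the handle at about (385,222) and the lid at about (290,215). I'll enlarge both for corner positions.

Run:
```python
from h import *
a=load('sc0')['color'];b=load('si0')['color']
def t(im,x,y):
    o=cv2.resize(im[y:y+120,x:x+160],(400,300),interpolation=cv2.INTER_CUBIC)
    for k in range(0,160,20): cv2.putText(o,str(x+k),(int(k*2.5),8),0,.3,(0,0,255)); cv2.line(o,(int(k*2.5),10),(int(k*2.5),14),(0,0,255))
    for k in range(20,120,20): cv2.putText(o,str(y+k),(0,int(k*2.5)),0,.3,(0,0,255))
    return o
cv2.imwrite('pics/c1.png',np.vstack([np.hstack([t(a,145,180),t(b,345,150)]),np.hstack([t(a,300,180),t(b,225,165)])]))
```

```text
(no output)
```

View pics/c1.png

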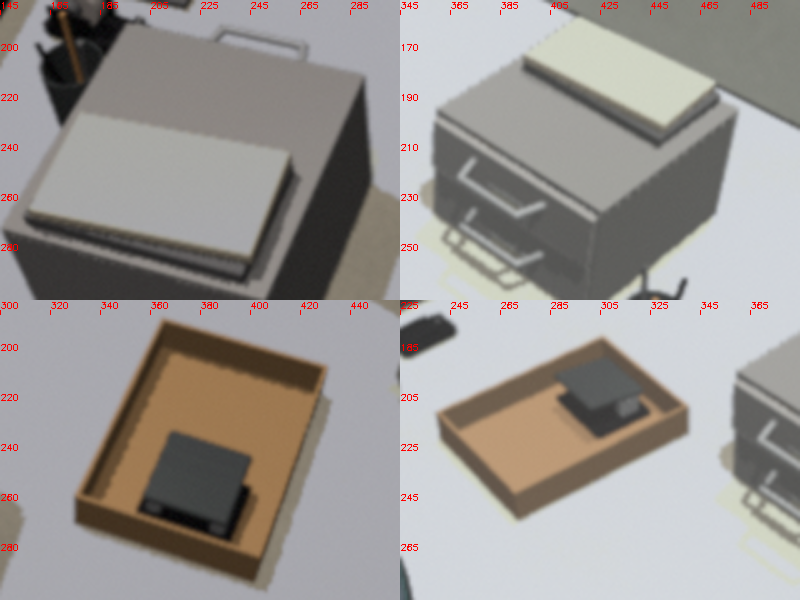

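The crops show the cabinet top corners (scene (199,190), (290.6,210.4), (146,272); side (359.8,195.2), (423.8,236), (479.8,192.8)), the lid rim corners, and the top bar in the side view from (369,224) to (391.4,236). The punch is in the lid's far end.

Run:
```python
from h import *
a=load('sc0');b=load('si0')
np.set_printoptions(precision=4,suppress=True)
print('cab sc',atz(a,[(199,190),(290.6,210.4),(146.2,272)],.205)); print('cab si',atz(b,[(359.8,195.2),(423.8,236),(479.8,192.8)],.205))
l1=atz(a,[(365.2,188),(430.4,207.2),(404.8,283.2),(330.4,258.4)],.055);l2=atz(b,[(271.8,241.8),(240.2,209.8),(305.8,180.2),(340.2,208.2)],.055)
print('lid',l1,l2,l1.mean(0),l2.mean(0))
print('bar si',atz(b,[(369,224),(391.4,236)],.169),'bar sc',atz(a,[(233.8,192),(267,198)],.169))
```

```text
cab sc [[ 0.6363 -0.3518  0.205 ]
 [ 0.644  -0.0738  0.205 ]
 [ 0.9322 -0.367   0.205 ]]
cab si [[ 0.6324 -0.0878  0.205 ]
 [ 0.622  -0.3681  0.205 ]
 [ 0.9302 -0.3748  0.205 ]]
lid [[0.368  0.0888 0.055 ]
 [0.3979 0.3063 0.055 ]
 [0.6997 0.2696 0.055 ]
 [0.6693 0.0469 0.055 ]] [[0.3656 0.0807 0.055 ]
 [0.3938 0.3007 0.055 ]
 [0.6924 0.2577 0.055 ]
 [0.6638 0.0364 0.055 ]] [0.5337 0.1779 0.055 ] [0.5289 0.1689 0.055 ]
bar si [[ 0.5755 -0.1826  0.169 ]
 [ 0.5827 -0.2727  0.169 ]] bar sc [[ 0.5884 -0.2683  0.169 ]
 [ 0.5864 -0.1653  0.169 ]]
```

>>> drive_tool(
  deltas=[
    {"claw": 0.094,"offset": [0,0,-0.006],"roll": 0.121},
    {"claw": 0.094,"offset": [0,0,-0.006],"roll": 0.121},
    {"claw": 0.094,"offset": [0,0,-0.006],"roll": 0.121},
    {"claw": 0.094,"offset": [0,0,-0.006],"roll": 0.121},
    {"claw": 0.094,"offset": [0,0,-0.006],"roll": 0.121},
  ],
)

```text
t: 0.72
ee_pos: [0.215, 0.506, 0.26]
eef_rot: [0.484, 0.875, -0.001, 0.0]
force: [0.2, -0.0, 0.0]
width: 0.0939
finger_force: 0.0
```

>>> drive_tool(
  deltas=[
    {"claw": 0.094,"offset": [0,0,-0.006],"roll": 0.121},
    {"claw": 0.094,"offset": [0,0,-0.006],"roll": 0.121},
    {"claw": 0.094,"offset": [0,0,-0.006],"roll": 0.121},
    {"claw": 0.094,"offset": [0,0,-0.006],"roll": 0.121},
    {"claw": 0.094,"offset": [0,0,-0.006],"roll": 0.121},
  ],
)

```text
t: 1.35
ee_pos: [0.215, 0.506, 0.29]
eef_rot: [0.723, 0.691, -0.001, 0.0]
force: [-0.3, 0.0, 0.6]
width: 0.0941
finger_force: 0.0
```

>>> drive_tool(
  deltas=[
    {"claw": 0.038,"offset": [-0.0475,0.0265,0],"roll": 0},
    {"claw": 0.038,"offset": [-0.0475,0.0265,0],"roll": 0},
    {"claw": 0.038,"offset": [-0.0475,0.0265,0],"roll": 0},
    {"claw": 0.038,"offset": [-0.0475,0.0265,0],"roll": 0},
    {"claw": 0.038,"offset": [-0.0475,0.0265,0],"roll": 0},
  ],
)

```text
t: 1.98
ee_pos: [0.338, 0.2618, 0.29]
eef_rot: [0.721, 0.693, -0.0, -0.0]
force: [0.9, -0.4, 0.6]
width: 0.0473
finger_force: 0.0
```

>>> drive_tool(
  deltas=[
    {"claw": 0.038,"offset": [-0.0475,0.0265,0],"roll": 0},
    {"claw": 0.038,"offset": [-0.0475,0.0265,0],"roll": 0},
    {"claw": 0.038,"offset": [-0.0475,0.0265,0],"roll": 0},
    {"claw": 0.038,"offset": [-0.0475,0.0265,0],"roll": 0},
    {"claw": 0.038,"offset": [-0.0475,0.0265,0],"roll": 0},
  ],
)

```text
t: 2.6
ee_pos: [0.4607, 0.0191, 0.2901]
eef_rot: [0.721, 0.692, 0.0, -0.0]
force: [0.7, 0.8, 0.1]
width: 0.0378
finger_force: 0.0
```

>>> drive_tool(
  deltas=[
    {"claw": 0.038,"offset": [-0.0475,0.0265,0],"roll": 0},
    {"claw": 0.038,"offset": [-0.0475,0.0265,0],"roll": 0},
    {"claw": 0.038,"offset": [-0.0475,0.0265,0],"roll": 0},
    {"claw": 0.038,"offset": [-0.0475,0.0265,0],"roll": 0},
    {"claw": 0.038,"offset": [-0.0475,0.0265,0],"roll": 0},
  ],
)

```text
t: 3.22
ee_pos: [0.5835, -0.2236, 0.2897]
eef_rot: [0.722, 0.692, -0.0, -0.001]
force: [0.5, 0.1, 0.7]
width: 0.038
finger_force: 0.0
```

Run:
```python
from h import *
snap('wrist','w1'); st()
```

```text
t 3.27 p [ 0.585  -0.2299  0.2866] R [[0.047, 0.999, -0.003], [0.999, -0.047, -0.003], [-0.003, -0.002, -1.0]] w 0.03809774320795513 F [-0.8 -3.  -1.8] q [-0.46  0.26  1.06 -0.    1.82 -0.42]
```

View pics/w1.png

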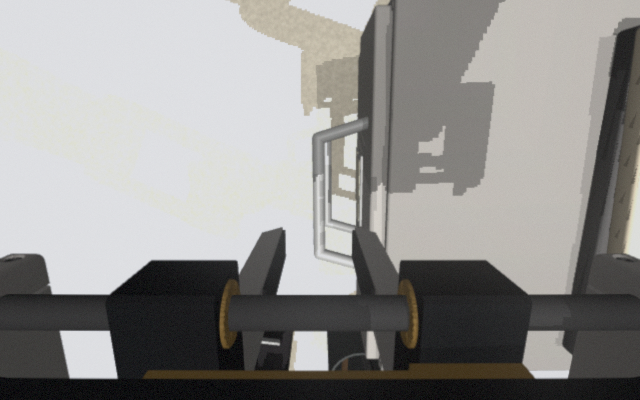

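The wrist picture shows the bar from about (320,138) to (321,255), with the front edge of the cabinet top at x≈376–390.

Run:
```python
from h import *
np.set_printoptions(precision=4,suppress=True)
s=load('w1'); print(np.round(s['T'],3).tolist())
print('bar',atz(s,[(319.5,138),(320.5,252)],.172)); print('edge',atz(s,[(376,20),(376,200),(390,20),(386,200)],.205)); st()
```

```text
[[0.999, 0.041, 0.011, 0.587], [-0.042, 0.972, 0.23, -0.157], [-0.001, -0.23, 0.973, 0.443], [0.0, 0.0, 0.0, 1.0]]
bar [[ 0.5875 -0.1679  0.172 ]
 [ 0.5843 -0.2659  0.172 ]]
edge [[ 0.6277 -0.0919  0.205 ]
 [ 0.6273 -0.2134  0.205 ]
 [ 0.6369 -0.0923  0.205 ]
 [ 0.6347 -0.2137  0.205 ]]
t 3.27 p [ 0.585  -0.2299  0.2866] R [[0.047, 0.999, -0.003], [0.999, -0.047, -0.003], [-0.003, -0.002, -1.0]] w 0.03809774320795513 F [-0.8 -3.  -1.8] q [-0.46  0.26  1.06 -0.    1.82 -0.42]
```

>>> drive_tool(
  deltas=[
    {"claw": 0.038,"offset": [0.01,0.001,0.02],"roll": -0.012},
    {"claw": 0.038,"offset": [0,0,0.03],"roll": 0},
    {"claw": 0.038,"offset": [0,0,0.03],"roll": 0},
    {"claw": 0.038,"offset": [0,0,0.032],"roll": 0},
    {"claw": 0.0,"offset": [0,0,0],"roll": 0},
  ],
  force=25,
)

```text
t: 3.9
ee_pos: [0.5824, -0.2109, 0.1743]
eef_rot: [0.717, 0.697, -0.001, -0.004]
force: [0.4, -0.4, 0.8]
width: 0.0312
finger_force: 0.0
```

>>> drive_tool(
  deltas=[
    {"claw": 0.0,"offset": [0,0,0],"roll": 0},
    {"claw": 0.0,"offset": [0,0,0],"roll": 0},
    {"claw": 0.0,"offset": [0,0,0],"roll": 0},
    {"claw": 0.0,"offset": [0,-0.01,0],"roll": 0},
    {"claw": 0.0,"offset": [0,-0.01,0],"roll": 0},
  ],
)

```text
t: 4.53
ee_pos: [0.5655, -0.2118, 0.1806]
eef_rot: [0.717, 0.697, 0.001, 0.003]
force: [3.5, 0.4, 6.0]
width: 0.0096
finger_force: 25.0
```

>>> drive_tool(
  deltas=[
    {"claw": 0.0,"offset": [0,-0.015,0],"roll": 0},
    {"claw": 0.0,"offset": [0,-0.015,0],"roll": 0},
    {"claw": 0.0,"offset": [0,-0.015,0],"roll": 0},
    {"claw": 0.0,"offset": [0,-0.015,0],"roll": 0},
    {"claw": 0.0,"offset": [0,-0.015,0],"roll": 0},
  ],
)

```text
t: 5.15
ee_pos: [0.4901, -0.2095, 0.1806]
eef_rot: [0.717, 0.697, 0.001, 0.003]
force: [4.1, -0.5, 6.1]
width: 0.009
finger_force: 25.0
```

>>> drive_tool(
  deltas=[
    {"claw": 0.0,"offset": [0,-0.015,0],"roll": 0},
    {"claw": 0.0,"offset": [0,-0.015,0],"roll": 0},
    {"claw": 0.0,"offset": [0,-0.012,0],"roll": 0},
    {"claw": 0.0,"offset": [0,-0.01,0],"roll": 0},
    {"claw": 0.0,"offset": [0,-0.01,0],"roll": 0},
  ],
)

```text
t: 5.78
ee_pos: [0.4282, -0.2076, 0.1805]
eef_rot: [0.717, 0.697, 0.001, 0.002]
force: [3.5, 0.6, 6.4]
width: 0.0087
finger_force: 25.0
```

>>> drive_tool(
  deltas=[
    {"claw": 0.0,"offset": [0,-0.004,0],"roll": 0},
    {"claw": 0.0,"offset": [0,-0.004,0],"roll": 0},
    {"claw": 0.0,"offset": [0,-0.004,0],"roll": 0},
    {"claw": 0.0,"offset": [0,-0.004,0],"roll": 0},
    {"claw": 0.0,"offset": [0,-0.004,0],"roll": 0},
  ],
)

```text
t: 6.4
ee_pos: [0.4128, -0.2071, 0.1806]
eef_rot: [0.717, 0.697, 0.005, 0.007]
force: [20.7, -0.3, -2.6]
width: 0.0096
finger_force: 25.0
```

>>> drive_tool(
  deltas=[
    {"claw": 0.038,"offset": [0,0,0],"roll": 0},
    {"claw": 0.038,"offset": [0,0,0],"roll": 0},
    {"claw": 0.038,"offset": [0,0,0],"roll": 0},
    {"claw": 0.038,"offset": [0,0,-0.02],"roll": 0},
    {"claw": 0.038,"offset": [0,0,-0.05],"roll": 0},
  ],
)

```text
t: 7.02
ee_pos: [0.4052, -0.2058, 0.2453]
eef_rot: [0.717, 0.697, -0.001, -0.005]
force: [0.6, -0.2, 0.3]
width: 0.0384
finger_force: 0.0
```

>>> drive_tool(
  deltas=[
    {"claw": 0.06,"offset": [0,0.02,-0.04],"roll": 0},
    {"claw": 0.06,"offset": [-0.02,0.035,-0.03],"roll": 0},
    {"claw": 0.06,"offset": [-0.02,0.04,-0.01],"roll": 0},
    {"claw": 0.06,"offset": [0,0.03,0],"roll": 0},
    {"claw": 0.06,"offset": [0,0,0],"roll": 0},
  ],
)

```text
t: 7.65
ee_pos: [0.5317, -0.2506, 0.3258]
eef_rot: [0.717, 0.697, -0.001, -0.002]
force: [-2.0, -0.0, 0.6]
width: 0.0601
finger_force: 0.0
```

Run:
```python
from h import *
snap('wrist','w2'); snap('side','si2'); st()
```

```text
t 7.75 p [ 0.5304 -0.2503  0.3274] R [[0.029, 1.0, -0.003], [1.0, -0.029, 0.001], [0.001, -0.003, -1.0]] w 0.060127629650200194 F [0.6 0.1 0.2] q [-0.54  0.18  1.08 -0.    1.89 -0.51]
```

View pics/w2.png

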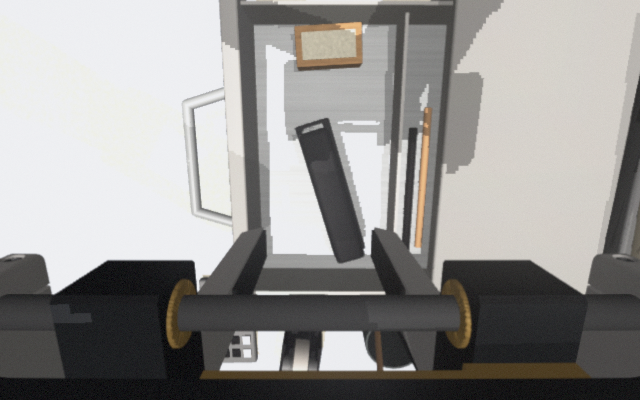

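The wrist picture shows the drawer with the stapler: its far end is at about (313,125), the near end at (350,257), and the staples box at (329,45). The bar is at (192,155).

Run:
```python
from h import *
np.set_printoptions(precision=4,suppress=True)
s=load('w2')
p=atz(s,[(313,125),(350,257)],.178);print(p,p.mean(0),np.linalg.norm(p[1]-p[0]),'ang of axis from +y',np.arctan2((p[0]-p[1])[0],(p[0]-p[1])[1]))
print('L edge',atz(s,[(300,140),(336,257)],.18),'R edge',atz(s,[(329,125),(362,246)],.18),'bar',atz(s,[(187,104),(194,212)],.172))
print('staples',atz(s,[(329,45)],.149))
im=s['color'][90:290,230:430]; im2=load('si2')['color'][130:330,300:500]
cv2.imwrite('pics/c2.png',np.hstack([cv2.resize(i,(400,400),interpolation=cv2.INTER_CUBIC) for i in(im,im2)]))
```

```text
[[ 0.529  -0.1843  0.178 ]
 [ 0.561  -0.3106  0.178 ]] [ 0.545  -0.2475  0.178 ] 0.13029897399605497 ang of axis from +y -0.24760817522227813
L edge [[ 0.5171 -0.197   0.18  ]
 [ 0.5472 -0.3094  0.18  ]] R edge [[ 0.5432 -0.1847  0.18  ]
 [ 0.5724 -0.2988  0.18  ]] bar [[ 0.4165 -0.1625  0.172 ]
 [ 0.4114 -0.2626  0.172 ]]
staples [[ 0.5456 -0.1125  0.149 ]]
```

View pics/c2.png

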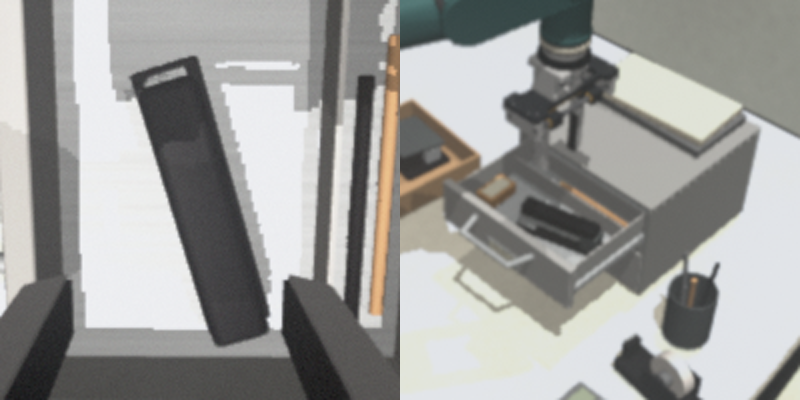

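The crops confirm the stapler stands upright on its base in the drawer, with the drawer out and the lower one shut. Now I'll grip the cover at its middle.

>>> drive_tool(
  deltas=[
    {"claw": 0.06,"offset": [0.0035,0.0145,0.01],"roll": 0},
    {"claw": 0.06,"offset": [0,0,0.03],"roll": -0.14},
    {"claw": 0.06,"offset": [0,0,0.03],"roll": -0.139},
    {"claw": 0.06,"offset": [0,0,0.04],"roll": 0},
    {"claw": 0.06,"offset": [0,0,0.025],"roll": 0},
  ],
)

```text
t: 8.38
ee_pos: [0.5448, -0.2464, 0.1906]
eef_rot: [0.613, 0.79, -0.0, -0.002]
force: [-0.1, -0.2, 0.0]
width: 0.0598
finger_force: 0.0
```

>>> drive_tool(
  deltas=[
    {"claw": 0.06,"offset": [0,0,0.017],"roll": 0},
    {"claw": 0.06,"offset": [0,0,0],"roll": 0},
    {"claw": 0.01,"offset": [0,0,0],"roll": 0},
    {"claw": 0.01,"offset": [0,0,0],"roll": 0},
    {"claw": 0.01,"offset": [0,0,0],"roll": 0},
  ],
  force=30,
)

```text
t: 9.0
ee_pos: [0.5462, -0.2477, 0.1776]
eef_rot: [0.613, 0.79, -0.0, 0.001]
force: [-4.4, -1.0, 3.0]
width: 0.0334
finger_force: 2.3
```

>>> drive_tool(
  deltas=[
    {"claw": 0.01,"offset": [0,0,0],"roll": 0},
    {"claw": 0.01,"offset": [0,0,0],"roll": 0},
    {"claw": 0.01,"offset": [0,0,0],"roll": 0},
    {"claw": 0.01,"offset": [0,0,-0.005],"roll": 0},
    {"claw": 0.01,"offset": [0,0,-0.01],"roll": 0},
  ],
)

```text
t: 9.62
ee_pos: [0.5456, -0.2462, 0.1896]
eef_rot: [0.613, 0.79, 0.001, -0.002]
force: [-0.4, 0.5, -2.7]
width: 0.0276
finger_force: 30.0
```

>>> drive_tool(
  deltas=[
    {"claw": 0.01,"offset": [0,0,-0.02],"roll": 0},
    {"claw": 0.01,"offset": [0,0,-0.03],"roll": 0},
    {"claw": 0.01,"offset": [0,0,-0.03],"roll": 0},
    {"claw": 0.01,"offset": [0.01,0,-0.03],"roll": 0},
    {"claw": 0.01,"offset": [0.03,0.004,0],"roll": 0},
  ],
)

```text
t: 10.25
ee_pos: [0.5411, -0.2082, 0.3045]
eef_rot: [0.614, 0.789, 0.001, 0.003]
force: [0.3, -0.0, -3.4]
width: 0.0279
finger_force: 30.0
```

>>> drive_tool(
  deltas=[
    {"claw": 0.01,"offset": [0.043,0.004,0],"roll": 0},
    {"claw": 0.01,"offset": [0.043,0.004,0],"roll": 0},
    {"claw": 0.01,"offset": [0.043,0.004,0],"roll": 0},
    {"claw": 0.01,"offset": [0.043,0.004,0],"roll": 0},
    {"claw": 0.01,"offset": [0.043,0.004,0],"roll": 0},
  ],
)

```text
t: 10.88
ee_pos: [0.5057, 0.0076, 0.3013]
eef_rot: [0.613, 0.79, 0.0, -0.001]
force: [0.9, -0.3, -3.1]
width: 0.0272
finger_force: 30.0
```

>>> drive_tool(
  deltas=[
    {"claw": 0.01,"offset": [0.043,0.004,0],"roll": 0},
    {"claw": 0.01,"offset": [0.043,0.004,0],"roll": 0},
    {"claw": 0.01,"offset": [0.043,0.004,0],"roll": 0},
    {"claw": 0.01,"offset": [0.03,0.004,0],"roll": 0},
    {"claw": 0.01,"offset": [0.016,0.002,0],"roll": 0},
  ],
)

```text
t: 11.5
ee_pos: [0.4797, 0.1814, 0.3012]
eef_rot: [0.612, 0.791, 0.0, -0.0]
force: [-0.5, -0.6, -2.7]
width: 0.0277
finger_force: 30.0
```

>>> drive_tool(
  deltas=[
    {"claw": 0.01,"offset": [0,0,0],"roll": 0.1},
    {"claw": 0.01,"offset": [0,0,0],"roll": 0.12},
    {"claw": 0.01,"offset": [0,0,0],"roll": 0.1},
    {"claw": 0.01,"offset": [0,0,0],"roll": 0.065},
    {"claw": 0.01,"offset": [0,0,0],"roll": 0},
  ],
)

```text
t: 12.12
ee_pos: [0.4803, 0.1793, 0.3013]
eef_rot: [0.753, 0.658, -0.0, -0.0]
force: [0.7, -0.2, -2.8]
width: 0.0277
finger_force: 30.0
```

Run:
```python
from h import *
snap('wrist','w3'); snap('side','si3'); st()
```

```text
t 12.22 p [0.4803 0.1794 0.3014] R [[0.134, 0.991, -0.0], [0.991, -0.134, 0.0], [0.0, -0.0, -1.0]] w 0.027805452423050138 F [ 0.1  0.6 -2.8] q [0.25 0.   1.32 0.   1.82 0.38]
```

View pics/w3.png

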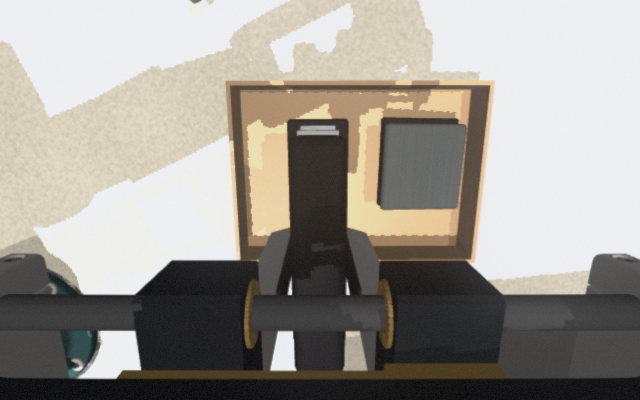

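The wrist picture shows the lid rim corners at (228,82), (493,82), (475,262) and (238,262), the punch at (421,165), and the held stapler aligned with the lid.

Run:
```python
from h import *
np.set_printoptions(precision=4,suppress=True)
s=load('w3')
p=atz(s,[(228,82),(493,82),(475,262),(238,262)],.055);print(p,p.mean(0))
print('punch',atz(s,[(380,160)],.06),'stapler tip',atz(s,[(318,120)],.262),'rear',atz(s,[(320,372)],.29))
st()
```

```text
[[0.3937 0.3059 0.055 ]
 [0.6951 0.265  0.055 ]
 [0.6685 0.0447 0.055 ]
 [0.3629 0.0865 0.055 ]] [0.5301 0.1755 0.055 ]
punch [[0.5572 0.194  0.06  ]] stapler tip [[0.4902 0.2476 0.262 ]] rear [[0.472  0.1053 0.29  ]]
t 12.22 p [0.4803 0.1794 0.3014] R [[0.134, 0.991, -0.0], [0.991, -0.134, 0.0], [0.0, -0.0, -1.0]] w 0.027805452423050138 F [ 0.1  0.6 -2.8] q [0.25 0.   1.32 0.   1.82 0.38]
```

>>> drive_tool(
  deltas=[
    {"claw": 0.01,"offset": [0,0,0.03],"roll": 0},
    {"claw": 0.01,"offset": [0,0,0.05],"roll": 0},
    {"claw": 0.01,"offset": [0,0,0.05],"roll": 0},
    {"claw": 0.01,"offset": [0,0,0.05],"roll": 0},
    {"claw": 0.01,"offset": [0,0,0.03],"roll": 0},
  ],
)

```text
t: 12.85
ee_pos: [0.4786, 0.1791, 0.0883]
eef_rot: [0.753, 0.658, -0.002, -0.001]
force: [0.6, -0.4, -3.1]
width: 0.0276
finger_force: 30.0
```

>>> drive_tool(
  deltas=[
    {"claw": 0.01,"offset": [0,0,0.015],"roll": 0},
    {"claw": 0.01,"offset": [0,0,0.008],"roll": 0},
    {"claw": 0.01,"offset": [0,0,0.004],"roll": 0},
    {"claw": 0.01,"offset": [0,0,0.003],"roll": 0},
    {"claw": 0.01,"offset": [0,0,0.002],"roll": 0},
  ],
)

```text
t: 13.48
ee_pos: [0.4808, 0.1798, 0.0603]
eef_rot: [0.753, 0.658, 0.001, 0.0]
force: [0.3, 0.3, -3.6]
width: 0.0277
finger_force: 30.0
```

>>> drive_tool(
  deltas=[
    {"claw": 0.01,"offset": [0,0,0.001],"roll": 0},
    {"claw": 0.01,"offset": [0,0,0.001],"roll": 0},
    {"claw": 0.01,"offset": [0,0,0.001],"roll": 0},
    {"claw": 0.01,"offset": [0,0,0.001],"roll": 0},
    {"claw": 0.01,"offset": [0,0,0],"roll": 0},
  ],
)

```text
t: 14.1
ee_pos: [0.4803, 0.1796, 0.0556]
eef_rot: [0.753, 0.658, 0.0, 0.0]
force: [0.4, 0.1, -1.6]
width: 0.0278
finger_force: 30.0
```

>>> drive_tool(
  deltas=[
    {"claw": 0.01,"offset": [0,0,0.001],"roll": 0},
    {"claw": 0.01,"offset": [0,0,0.001],"roll": 0},
    {"claw": 0.01,"offset": [0,0,0.0005],"roll": 0},
    {"claw": 0.01,"offset": [0,0,0],"roll": 0},
    {"claw": 0.01,"offset": [0,0,0],"roll": 0},
  ],
)

```text
t: 14.72
ee_pos: [0.4803, 0.1797, 0.0554]
eef_rot: [0.753, 0.658, 0.0, 0.0]
force: [-5.1, -1.6, 10.0]
width: 0.028
finger_force: 30.0
```

>>> drive_tool(
  deltas=[
    {"claw": 0.01,"offset": [0,0,-0.001],"roll": 0},
    {"claw": 0.01,"offset": [0,0,-0.001],"roll": 0},
    {"claw": 0.01,"offset": [0,0,0],"roll": 0},
    {"claw": 0.05,"offset": [0,0,0],"roll": 0},
    {"claw": 0.05,"offset": [0,0,0],"roll": 0},
  ],
)

```text
t: 15.35
ee_pos: [0.4806, 0.1795, 0.0547]
eef_rot: [0.753, 0.658, 0.0, 0.0]
force: [0.2, -0.3, -0.4]
width: 0.0445
finger_force: 0.0
```

>>> drive_tool(
  deltas=[
    {"claw": 0.055,"offset": [0,0,0],"roll": 0},
    {"claw": 0.055,"offset": [0,0,0],"roll": 0},
    {"claw": 0.055,"offset": [0,0,-0.02],"roll": 0},
    {"claw": 0.055,"offset": [0,0,-0.03],"roll": 0},
    {"claw": 0.055,"offset": [0,0,-0.05],"roll": 0},
  ],
)

```text
t: 15.98
ee_pos: [0.4789, 0.1792, 0.1539]
eef_rot: [0.753, 0.658, -0.002, -0.001]
force: [0.2, -0.7, -0.5]
width: 0.0548
finger_force: 0.0
```

>>> drive_tool(
  deltas=[
    {"claw": 0.055,"offset": [0,0,-0.05],"roll": 0},
    {"claw": 0.055,"offset": [0,-0.03,-0.05],"roll": 0},
    {"claw": 0.055,"offset": [0,-0.04,-0.04],"roll": 0},
    {"claw": 0.055,"offset": [0,-0.04,0],"roll": 0},
    {"claw": 0.055,"offset": [0,0,0],"roll": 0},
  ],
)

```text
t: 16.6
ee_pos: [0.3699, 0.1948, 0.2965]
eef_rot: [0.753, 0.659, 0.002, 0.001]
force: [0.3, 0.8, -0.7]
width: 0.0549
finger_force: 0.0
```

Run:
```python
from h import *
w=snap('wrist','w4'); a=snap('side','si4'); b=snap('scene','sc4');st()
f=lambda i:cv2.resize(i,(400,300),interpolation=cv2.INTER_CUBIC)
cv2.imwrite('pics/c4.png',np.vstack([np.hstack([f(w['color']),f(a['color'][165:285,225:385])]),np.hstack([f(a['color'][150:300,330:530]),f(b['color'][120:300,180:420])])]))
```

```text
t 16.75 p [0.3716 0.1943 0.2945] R [[0.135, 0.991, -0.0], [0.991, -0.135, -0.0], [-0.0, -0.0, -1.0]] w 0.055009772433989204 F [ 0.6  0.  -0.2] q [ 0.35 -0.21  1.53 -0.    1.83  0.48]
```

View pics/c4.png

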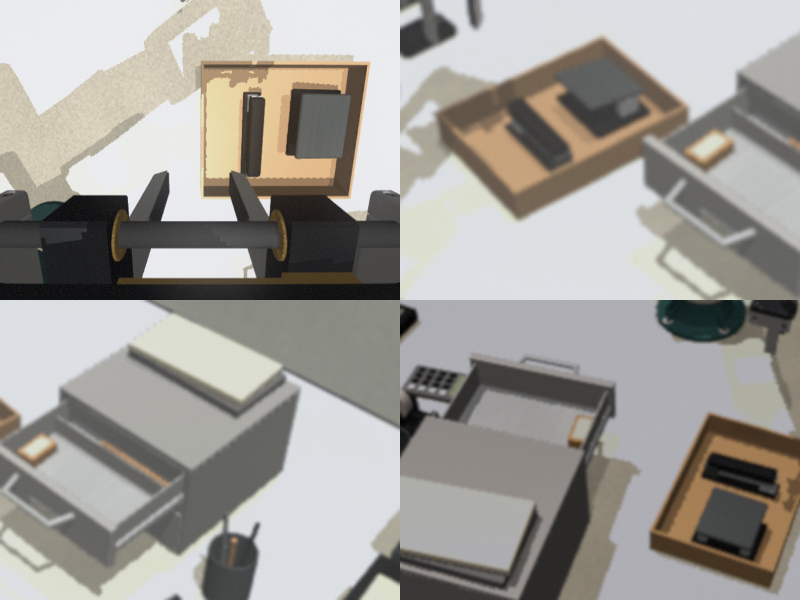

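The last view shows the stapler upright on the lid floor beside the punch (top-left tile about (253,135)). The drawer is out with the staples still in it, the lower drawer is shut, and the gripper is clear.

```bash
python3 -c "
from bench import ticket
print(ticket.finish_job())"
```

```text
the job is handed in; nothing more can be done
None
```

The job is handed in: the top drawer is out at its stop, and the stapler stands on its base on the lid floor beside the hole punch, with nothing else seen to have moved in the last pictures.

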